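# Prop open the hood of the exposure box

## Task

The blue hood of the exposure box is up but hangs only on a tired strut. Take the prop rod on its left side by the red grip, swing it up and back until its tip is seated in the yellow socket on the hood's edge, and let go, so that the rod holds the hood open. Leave the black-gripped lock arm on the other side alone, do not shove the hood far up or down, and do not knock the solder spool or the screwdriver out of place.

Things in the scene. Friction and masses are not known exactly. Their poses are not given: they have to be found in the camera images.
- prop_rod (a joint): Hinge angle of the prop rod, rad: a straight steel bar 10 mm thick on the left (+y) side of the grey case (260 x 240 x 100 mm). 0 = level, pointing to the case's front (towards the robot); grows as it swings up and back; 1.57 upright; 1.92 seated. Stiff pivot: stays where left, 1.5 N at the grip turns it. Just before the seat the tip passes a low lip (some 3 N), lifting the hood a few mm.
- rod_grip (a point): Centre of the rod's red grip, a round bar 16 mm thick and 50 mm long standing out sideways from the rod, 135 mm from the pivot along the rod and 61 mm outside (+y of the case) the rod's plane; the hood and case are 75 mm away. It turns with the rod about its own axis (the point's y) and can roll between gripper fingers. Clear above at every angle.
- rod_tip (a point): Centre of the 12 mm ball at the rod's tip, 175 mm from the pivot.
- rod_pivot (a point): The rod's pivot in the rod's plane, on the case's left side, 85 mm above the bench; fixed to the case, with the case's axes: x from front to back, y to the left (the pivot's axis; a positive turn about it swings the rod up and back), z up.
- socket (a point): Where the tip's centre sits when seated in the yellow socket, a bracket 36 mm long and 26 mm wide on the hood's left edge: roof, rear stop wall, low front lip; open below and in front; a yellow patch marks it on the hood's outside. It moves with the hood and sits about 3 mm low until the rod carries the hood.
- hood (a joint): Hinge angle of the blue hood (250 x 240 mm, 30 mm deep, hinged along the case's back edge), rad. 0 = raised by 62 degrees, where the seated rod carries it; grows as it opens further. At first it hangs at about -0.02 on a springy strut and gives when pushed.
- solder_spool: A spool of grey solder wire (another spool has green wire), white flanges of 64 mm diameter, 34 mm high, standing on the bench; origin at the centre of its underside. A bystander.
- screwdriver: A screwdriver with a red handle lying on the bench. A bystander.
- lock_grip (a point): Centre of the black grip (16 mm thick, 50 mm long) of the lock arm on the case's right (-y) side, a mirror image of the prop rod. To be left alone.

How it is judged:
By the outcome, as a careful person would: the job done as asked, in the order asked, and still so for the second after the job is handed in, with the robot touching nothing.
It also fails if it takes over 40 s, if anything falls off the work surface, if the arm or the gripper's body presses on something with over 40 N, if the wrist force passes 120 N, or if a joint passes its speed limit or range.

## Robot

A 7-joint arm with a two-finger parallel gripper is mounted at the origin on the work surface. World frame = base frame: x ahead of the robot, y to its left, z up, the work surface at z = 0. Lengths are in m, angles in rad, forces in N, time in s.
With the tool pointing down it reaches from about 0.4 to 0.85 m from the base axis. Payload 4.5 kg.
Tool frame: the origin (TCP) lies at the centre of the arm's flange, where the gripper is bolted on; the fingertips stand 166 mm ahead of it and the grasp point (between the pads) lies 147 mm ahead of it (r.grip_depth is the distance from the TCP to the grasp point, in m); z points along the fingers, y is the line along which they close (so a half turn about z gives the same grasp; the last joint's range is limited). The gripper opens to 88 mm and grips with 3 to 60 N. Pads are 18 mm wide; open, the fingers measure 123 mm over their backs; the gripper's body (75 mm by 187 mm) begins 45 mm behind the grasp point.
Start: joints at [-1.208, 0.689, -0.195, 1.565, 0.157, 0.902, -0.215], TCP at [0.202, 0.592, 0.405] pointing down, gripper open.
Joint ranges: [-3.01, 3.01], [-0.46, 2.08], [-1.47, 1.51], [0.13, 2.56], [-1, 4.14], [0.04, 2.09], [-2.66, 2.66]. Speed limits (rad/s): [2.57, 2.57, 3.14, 3.14, 3.14, 3.14, 3.14].

## Interface

Orientations are given as a unit quaternion [x, y, z, w].
In Python, from plant import status, cams, r, finder gives the robot as it stands.
- The arm moves only by the tool play_rows, never from a script. Its argument "rows" is a list of rows, each a list of 7 numbers: the opening in per cent of the stroke, from 0 (shut) to 100 (fully open), then the shift along the tool's x, y, z in m, then the turn, a rotation vector about the tool's x, y, z in degrees. A call has 1 to 8 rows; each row shifts and turns the commanded pose from where the row before left it, along the tool's axes as they then stand; what a row does not reach is not made up. A row lasts 1/8 s, in which the tool goes at most 62.5 mm and 10.7 degrees, less where a joint would pass 70% of its speed; a pose out of reach is approached as far as the arm can. A call with a gripper value outside its range is refused whole. The fingers move at their own pace and stop on an object; "grip_force" is the grip in N (left out, the last holds). Time passes only in rows, so rows that do not move let the fingers close. It gives the time, the measured TCP pose, the force, the opening and the grip force at its end, in the units of the state.
- status.get_state(): the state, without advancing time (a new reading comes with each control period).
- cams.snapshot(name): name is "side" or "top"; returns the picture (480x640x3 uint8, red, green, blue); there is no depth.
- cams.camera_params(name): a dict with "vfov" (degrees; the focal length in pixels is half the picture's height over the tangent of half this angle, whatever the lens; pixels are square), "cx", "cy" (the principal point, pixels), "R" (3x3) and "t" (3): a world point X has camera coordinates R X + t. Camera axes: x right, y down, z forward; pixel columns grow to the right and rows downward; lengths in m; the calibration is good to about 2 mm. A picture is of the moment at which its call begins. camera_params takes no time and is no camera call.
- r.finish_job(): hands the job in; it is judged then, once.
Trained networks look in the newest picture that a camera, given by its name, has taken for a name from the list of things; names that differ only in an ending like _2 or _b are one class to them, and where a whole thing is asked for, a point or a joint stands for the part that bears it (a point fixed in the world has none). Each returns a list of dicts, best first, with "score" (0 to 1); they miss things now and then, are a little off and sometimes report something else, mostly with a low value. They report only what shows in the picture. A call takes as long as a camera call.
- finder.spot_in(camera, label): "at" ([x, y, z] in m, in the coordinates of the camera as it stood for that picture, good to about 4 mm: the middle of the surface that is visible of it).
- finder.regions_of(camera, label): "mask" (480x640 bool, what is visible of it).
The state is a dict: "clock": time; "q": joint angles; "qd": joint speeds; "joint_torque": joint torques, N m; "tool_pos": TCP position; "eef_rot": TCP orientation; "contact_force": force on the tool from outside, world axes, zero at the start; "moment": the same for the moment, N m; "opening": opening from 0.0 (shut) to 1.0 (fully open); "finger_force": force on a finger pad.
Only numpy, scipy, OpenCV 4.12 (cv2) and the standard library are available. Lean on these libraries where they do the work, as an engineer would, in place of code of your own. Each camera call takes 0.05 s, during which the arm holds its last target. There are 200 camera calls.

## Working session

There is one attempt and no reset: what is moved stays moved. The work goes in short steps, Python scripts to look and compute and a tool call to move; the robot and the scene stay as the last step left them, time stands still between calls to the robot, and variables do not carry over. Pictures are saved under pics/ and viewed, at most 10 in all, crops included, and the job is handed in when it is done.

Besides the shell and the picture viewer there is one more tool, called as name(argument=value, ...) on one line, values as JSON. play_rows: Moves the arm, as the interface text tells. Its arguments: {"type":"object","properties":{"rows":{"type":"array","items":{"type":"array","items":{"type":"number"}}},"grip_force":{"type":"number"}},"required":["rows"]}

```bash
mkdir -p pics; cat > h.py <<'E'
import numpy as np,cv2
from plant import status,cams,r,finder
def snap(n,f=None):
    im=cams.snapshot(n)
    if f: cv2.imwrite('pics/'+f,im[:,:,::-1])
    return im
def world(n,p):
    c=cams.camera_params(n);return np.array(c['R']).T@(np.array(p)-np.array(c['t']))
def proj(n,X):
    c=cams.camera_params(n);p=np.array(c['R'])@np.array(X)+np.array(c['t']);f=240/np.tan(np.radians(c['vfov'])/2)
    return np.array([c['cx'],c['cy']])+f*p[:2]/p[2]
E
python3 - <<'E'
from h import *
np.set_printoptions(precision=4,suppress=True)
for n in('side','top'):
    snap(n,n+'0.png');c=cams.camera_params(n);print(n,'cam at',-np.array(c['R']).T@c['t'],c['vfov'])
    for l in('rod_grip','rod_tip','rod_pivot','socket','hood','lock_grip','solder_spool','screwdriver','prop_rod'):
        print(l,[(world(n,d['at']),proj(n,world(n,d['at'])).round(),round(d['score'],2)) for d in finder.spot_in(n,l)[:2]])
s=status.get_state();print(s['clock'],s['tool_pos'],s['eef_rot'],r.grip_depth)
E
```

```text
side cam at [ 0.0469 -0.5517  1.2011] 51.94576936146192
rod_grip [(array([ 0.4559, -0.0661,  0.1289]), array([317., 304.]), 0.74)]
rod_tip [(array([ 0.4488, -0.0702,  0.1233]), array([316., 307.]), 0.84)]
rod_pivot [(array([ 0.4472, -0.0673,  0.119 ]), array([315., 308.]), 0.6), (array([ 0.6093, -0.2112,  0.0648]), array([399., 319.]), 0.55)]
socket [(array([ 0.6201, -0.2146,  0.3318]), array([418., 256.]), 0.72)]
hood [(array([ 0.6206, -0.2153,  0.3274]), array([418., 258.]), 0.82), (array([0.4888, 0.5369, 0.0208]), array([204., 195.]), 0.56)]
lock_grip [(array([ 0.5055, -0.3749,  0.1962]), array([429., 368.]), 0.56)]
solder_spool [(array([0.4855, 0.3642, 0.0352]), array([233., 223.]), 0.74)]
screwdriver []
prop_rod [(array([ 0.4482, -0.0663,  0.122 ]), array([315., 307.]), 0.7)]
top cam at [0.3704 0.0987 1.3462] 49.946255970740644
rod_grip [(array([ 0.4471, -0.0622,  0.1246]), array([386., 303.]), 0.96)]
rod_tip [(array([ 0.4532, -0.0635,  0.1184]), array([386., 300.]), 0.78), (array([ 0.6508, -0.1862,  0.2966]), array([456., 202.]), 0.21)]
rod_pivot [(array([ 0.6113, -0.1981,  0.0755]), array([438., 240.]), 0.96)]
socket [(array([ 0.6546, -0.1863,  0.301 ]), array([457., 200.]), 0.89)]
hood [(array([ 0.6506, -0.1893,  0.2926]), array([457., 203.]), 0.73)]
lock_grip [(array([ 0.5109, -0.3389,  0.1951]), array([514., 276.]), 0.95), (array([ 0.4519, -0.0634,  0.1222]), array([387., 301.]), 0.69)]
solder_spool [(array([0.4877, 0.3601, 0.0312]), array([216., 285.]), 0.61)]
screwdriver [(array([0.4978, 0.5429, 0.0247]), array([146., 279.]), 0.97)]
prop_rod [(array([ 0.4513, -0.0655,  0.1229]), array([387., 301.]), 0.66)]
1.0 [0.2018 0.5915 0.4047] [0.1636 0.9865 0.     0.    ] 0.1473
```

View pics/side0.png

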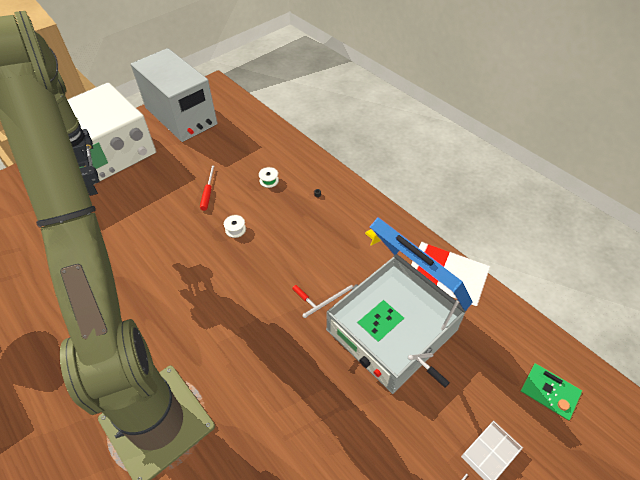

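View pics/top0.png

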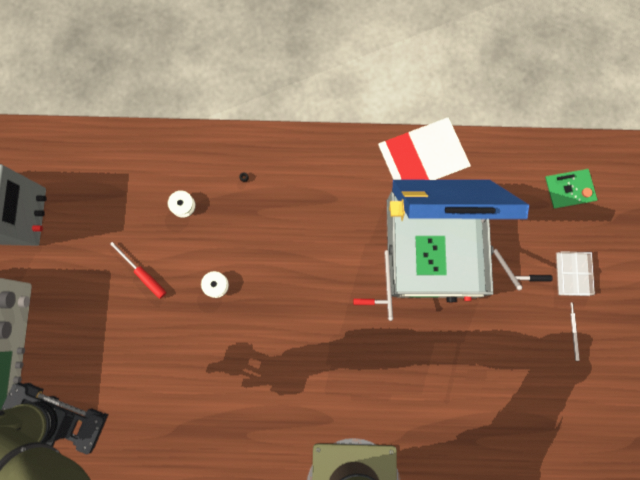

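The side view shows the red grip at about (295–312, 289–305) and the ball tip near (305,316). The top view shows the grip at (354–378, 301), the tip at (390,318) and the socket at (397,208). I'll zoom in and fit these.

```bash
python3 - <<'E'
from h import *
a=cv2.imread('pics/side0.png')[265:340,270:370];b=cv2.imread('pics/top0.png')[180:330,345:445]
A=cv2.resize(a,None,fx=4,fy=4,interpolation=cv2.INTER_CUBIC);B=cv2.resize(b,None,fx=4,fy=4,interpolation=cv2.INTER_CUBIC)
C=np.zeros((600,800,3),np.uint8);C[:300,:400]=A;C[:,400:]=B
cv2.imwrite('pics/z.png',C)
for n,(x0,x1,y0,y1) in(('side',(285,318,280,310)),('top',(345,386,290,312))):
    im=cv2.imread(f'pics/{n}0.png').astype(int);bl,g,rd=im[...,0],im[...,1],im[...,2]
    m=(rd>150)&(g<70)&(bl<70);w=np.zeros_like(m);w[y0:y1,x0:x1]=1;m&=w
    p=np.argwhere(m)[:,::-1];box=cv2.minAreaRect(p.astype(np.float32));print(n,len(p),p.mean(0),box,cv2.boxPoints(box))
E
```

```text
side 100 [300.32 292.64] ((300.2500305175781, 292.2500305175781), (17.677669525146484, 5.656853675842285), 45.0) [[292.00003 288.00003]
 [296.00003 284.00003]
 [308.50003 296.50003]
 [304.50003 300.50003]]
top 135 [362.82962963 301.24444444] ((363.5, 301.0), (6.0, 21.0), 90.0) [[353. 298.]
 [374. 298.]
 [374. 304.]
 [353. 304.]]
```

View pics/z.png

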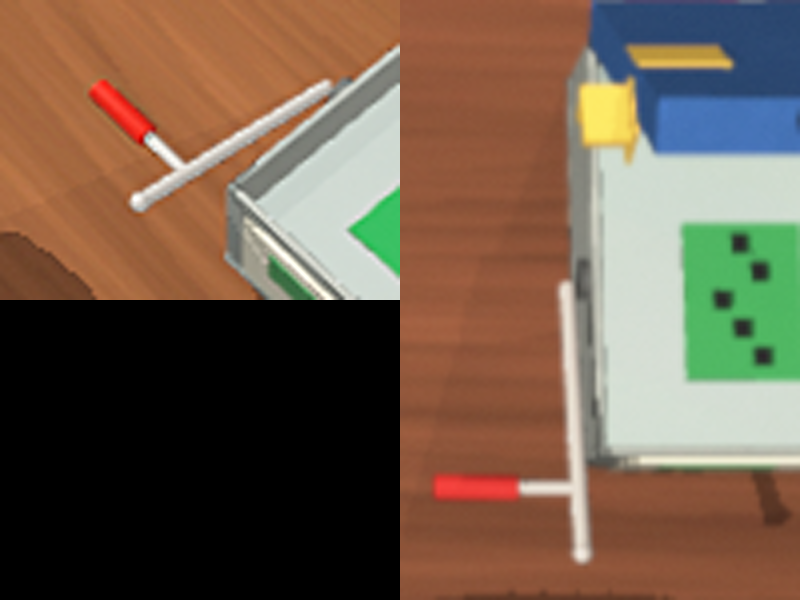

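```bash
cat > fit.py <<'E'
from h import *
from scipy.optimize import least_squares
np.set_printoptions(precision=4,suppress=True)
def pt(v,d,y):  # d along rod, y outside
    px,py,yaw,th=v[:4];l=np.array([-d*np.cos(th),y]);c,s=np.cos(yaw),np.sin(yaw)
    return np.array([px+c*l[0]-s*l[1],py+s*l[0]+c*l[1],.085+d*np.sin(th)])
if __name__=='__main__':
    obs=[('side',.175,0,(304.75,315.75)),('top',.175,0,(390.5,318.7)),('side',.135,.086,(294.5,287)),('side',.135,.036,(307,298.75)),
     ('top',.135,.086,(353.5,301.7)),('top',.135,.036,(374.75,302)),('side',0,0,(352.3,286.5)),('top',0,0,(386.7,252.5))]
    f=lambda v:np.concatenate([(proj(n,pt(v,d,y))-p) for n,d,y,p in obs])
    s=least_squares(f,[.55,-.1,0,.2],loss='soft_l1');v=s.x;print(v,f(v).reshape(-1,2))
    print('grip',pt(v,.135,.061),'tip',pt(v,.175,0))
    v2=v.copy();v2[3]=1.92;print('seated grip',pt(v2,.135,.061),'tip',pt(v2,.175,0),proj('top',pt(v2,.175,0)),proj('side',pt(v2,.175,0)))
    np.save('v.npy',v)
    from scipy.spatial.transform import Rotation as R
    print(R.from_quat(status.get_state()['eef_rot']).as_matrix(),status.get_state()['opening'])
E
python3 fit.py
```

```text
[ 0.5784 -0.0694  0.0167  0.2709] [[-0.2784 -0.4395]
 [ 0.3235 -0.0029]
 [-0.5705 -0.2604]
 [-0.3069  0.3276]
 [ 0.0959  0.3068]
 [-0.0215  0.2191]
 [ 0.2558 -0.1403]
 [ 0.4568 -1.9737]]
grip [ 0.4474 -0.0106  0.1211] tip [ 0.4099 -0.0722  0.1318]
seated grip [ 0.6236 -0.0077  0.2119] tip [ 0.6383 -0.0684  0.2494] [396.8585 211.4818] [372.9581 236.1955]
[[-0.9464  0.3229  0.    ]
 [ 0.3229  0.9464  0.0001]
 [ 0.      0.0001 -1.    ]] 1.0027531314903597
```

play_rows(rows=[[100, -0.05, -0.025, 0, 0, 0, 0], [100, -0.05, -0.025, 0, 0, 0, 0], [100, -0.05, -0.025, 0, 0, 0, 0], [100, -0.05, -0.025, 0, 0, 0, 0], [100, -0.05, -0.025, 0, 0, 0, 0], [100, -0.022, -0.046, 0, 0, 0, 0], [100, -0.022, -0.046, 0, 0, 0, 0], [100, -0.022, -0.046, 0, 0, 0, 0]], grip_force=15)

```text
clock: 2.0
tool_pos: [0.4162, 0.239, 0.4049]
eef_rot: [0.164, 0.987, 0.0, 0.0]
contact_force: [1.5, -0.5, -0.2]
opening: 0.996
finger_force: 0.0
```

play_rows(rows=[[100, 0, 0, 0, 0, 0, 10], [100, 0, 0, 0, 0, 0, 10], [100, 0, 0, 0, 0, 0, 10], [100, 0, 0, 0, 0, 0, 10], [100, 0, 0, 0, 0, 0, 10], [100, 0, 0, 0, 0, 0, 10], [100, 0, 0, 0, 0, 0, 10], [100, 0, 0, 0, 0, 0, 0]])

```text
clock: 3.0
tool_pos: [0.4159, 0.2408, 0.4048]
eef_rot: [0.699, 0.715, 0.0, 0.0]
contact_force: [0.3, -0.3, -0.0]
opening: 1.001
finger_force: 0.0
```

play_rows(rows=[[100, -0.042, 0.004, 0.009, 0, 0, 0], [100, -0.042, 0.004, 0.009, 0, 0, 0], [100, -0.042, 0.004, 0.009, 0, 0, 0], [100, -0.042, 0.004, 0.009, 0, 0, 0], [100, -0.042, 0.005, 0.009, 0, 0, 0], [100, -0.04, 0.005, 0.009, 0, 0, 0], [100, 0, 0, 0, 0, 0, 0], [100, 0, 0, 0, 0, 0, 0]])

```text
clock: 4.0
tool_pos: [0.4471, -0.0082, 0.3508]
eef_rot: [0.699, 0.715, 0.0, -0.0]
contact_force: [-0.5, -0.2, 0.5]
opening: 1.004
finger_force: 0.0
```

```bash
python3 - <<'E'
from h import *
print(status.get_state()['tool_pos'],status.get_state()['eef_rot'])
a=snap('side')[225:345,240:400];C=cv2.resize(a,None,fx=4,fy=4,interpolation=cv2.INTER_CUBIC)
cv2.imwrite('pics/hover.png',C[:,:,::-1])
E
```

```text
[ 0.44710483 -0.00823593  0.35079713] [ 6.99061399e-01  7.15061472e-01  4.30488236e-04 -2.56861104e-04]
```

View pics/hover.png

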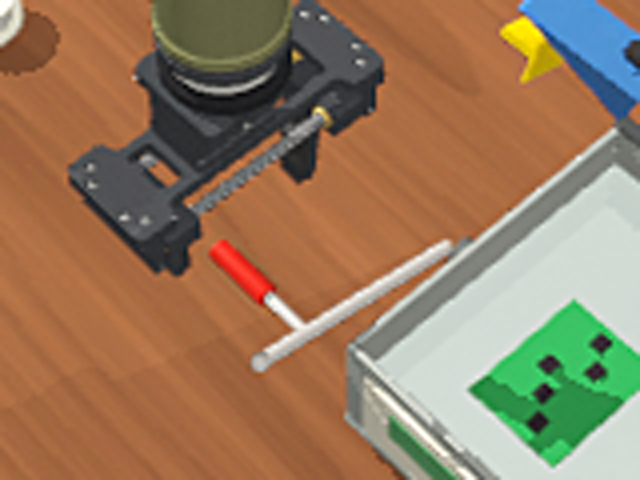

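The gripper is open and centred above the red grip, which shows at about (240,270) in the crop, with the fingers on either side of it. Next I descend and close.

play_rows(rows=[[100, 0, 0, 0.03, 0, 0, 0], [100, 0, 0, 0.03, 0, 0, 0], [100, 0, 0, 0.022, 0, 0, 0], [100, 0, 0, 0, 0, 0, 0], [15, 0, 0, 0, 0, 0, 0], [10, 0, 0, 0, 0, 0, 0], [5, 0, 0, 0, 0, 0, 0], [5, 0, 0, 0, 0, 0, 0]], grip_force=15)

```text
clock: 5.05
tool_pos: [0.4471, -0.0089, 0.2691]
eef_rot: [0.7, 0.714, 0.0, 0.0]
contact_force: [-0.1, 0.0, -0.5]
opening: 0.566
finger_force: 0.0
```

play_rows(rows=[[0, 0, 0, 0, 0, 0, 0], [0, 0, 0, 0, 0, 0, 0], [0, 0, 0, 0, 0, 0, 0], [0, 0, 0, 0, 0, 0, 0]])

```text
clock: 5.55
tool_pos: [0.4478, -0.0088, 0.2687]
eef_rot: [0.7, 0.714, 0.001, 0.001]
contact_force: [2.4, -0.2, -1.9]
opening: 0.168
finger_force: 15.0
```

```bash
python3 - <<'E'
from fit import *
v=np.load('v.npy');g0=pt(v,.135,.061);p=g0
for i,t in enumerate(np.r_[np.linspace(v[3],1.75,14)[1:],np.linspace(1.75,1.96,8)[1:]]):
    w=v.copy();w[3]=t;q=pt(w,.135,.061);d=q-p;p=q
    # tool x=(-.0226,.9997), y=(.9997,.0226), z=-z
    print(i,t.round(3),(np.array([-.0226*d[0]+.9997*d[1],.9997*d[0]+.0226*d[1],-d[2]])*1000).round(1),(q-g0)*1000)
E
```

```text
0 0.385 [ -0.    4.9 -14.5] [ 4.9421  0.0823 14.5338]
1 0.498 [ -0.    6.6 -13.9] [11.502   0.1916 28.4124]
2 0.612 [ -0.    8.1 -13. ] [19.595   0.3265 41.4565]
3 0.726 [ -0.1   9.5 -12. ] [29.1163  0.4851 53.4973]
4 0.84 [ -0.1  10.8 -10.9] [39.9428  0.6655 64.3791]
5 0.954 [-0.1 12.  -9.6] [51.9345  0.8653 73.9614]
6 1.067 [-0.1 13.  -8.2] [64.9365  1.0819 82.12  ]
7 1.181 [-0.1 13.8 -6.6] [78.7805  1.3126 88.7497]
8 1.295 [-0.1 14.5 -5. ] [93.2875  1.5543 93.7645]
9 1.409 [-0.1 15.  -3.3] [108.27     1.8039  97.0997]
10 1.522 [-0.1 15.3 -1.6] [123.5342   2.0583  98.7122]
11 1.636 [-0.1 15.3  0.1] [138.8828   2.314   98.5811]
12 1.75 [-0.1 15.2  1.9] [154.1173   2.5678  96.708 ]
13 1.78 [-0.   4.   0.8] [158.0904   2.634   95.9265]
14 1.81 [-0.   3.9  0.9] [162.0384   2.6998  95.0261]
15 1.84 [-0.   3.9  1. ] [165.9575   2.7651  94.0076]
16 1.87 [-0.   3.9  1.1] [169.8444   2.8298  92.8721]
17 1.9 [-0.   3.9  1.3] [173.6954   2.894   91.6204]
18 1.93 [-0.   3.8  1.4] [177.5072   2.9575  90.2538]
19 1.96 [-0.   3.8  1.5] [181.2763   3.0203  88.7735]
```

play_rows(rows=[[0, 0, 0.0025, -0.0073, 0, 0, 0], [0, 0, 0.0025, -0.0073, 0, 0, 0], [0, 0, 0.0033, -0.007, 0, 0, 0], [0, 0, 0.0033, -0.007, 0, 0, 0], [0, 0, 0.004, -0.0065, 0, 0, 0], [0, 0, 0.004, -0.0065, 0, 0, 0], [0, 0, 0.0048, -0.006, 0, 0, 0], [0, 0, 0.0048, -0.006, 0, 0, 0]])

```text
clock: 6.55
tool_pos: [0.4772, -0.0082, 0.3227]
eef_rot: [0.7, 0.714, 0.001, 0.001]
contact_force: [8.2, -1.0, -11.2]
opening: 0.165
finger_force: 15.7
```

play_rows(rows=[[0, 0, 0.0054, -0.0055, 0, 0, 0], [0, 0, 0.0054, -0.0055, 0, 0, 0], [0, 0, 0.006, -0.0048, 0, 0, 0], [0, 0, 0.006, -0.0048, 0, 0, 0], [0, 0, 0.0065, -0.0041, 0, 0, 0], [0, 0, 0.0065, -0.0041, 0, 0, 0], [0, 0, 0.0069, -0.0033, 0, 0, 0], [0, 0, 0.0069, -0.0033, 0, 0, 0]])

```text
clock: 7.55
tool_pos: [0.5245, -0.0072, 0.3582]
eef_rot: [0.7, 0.714, -0.002, -0.002]
contact_force: [-5.1, -0.5, 3.1]
opening: 0.178
finger_force: 15.0
```

```bash
python3 - <<'E'
from fit import *
print(status.get_state()['contact_force'])
c=[cv2.resize(snap(n)[y:y+150,x:x+100],None,fx=4,fy=4,interpolation=cv2.INTER_CUBIC) for n,x,y in(('side',290,180),('top',345,180))]
cv2.imwrite('pics/mid.png',np.hstack(c)[:,:,::-1])
v=np.load('v.npy')
for t in(1.1,1.2,1.3):
    v[3]=t;print(t,(proj('side',pt(v,.175,0))-[290,180])*4,(proj('top',pt(v,.175,0))-[345,180])*4+[400,0])
E
```

```text
[-5.0784 -0.4566  3.1494]
1.1 [166.287  359.0363] [609.3846 381.5086]
1.2 [186.2086 337.0379] [610.9212 350.3855]
1.3 [206.7921 316.1034] [611.978  318.2801]
```

View pics/mid.png

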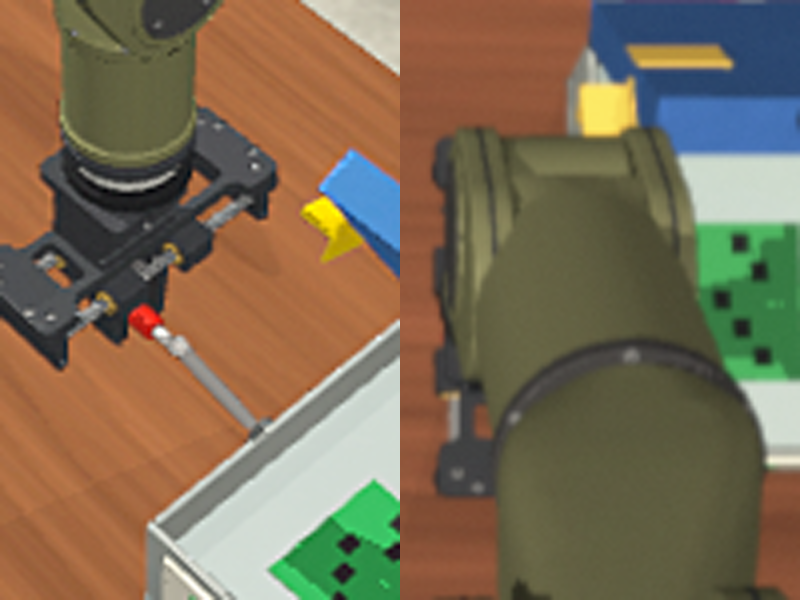

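The side crop shows the red grip still in the fingers and the rod tip at about (180,345). That puts the rod near 1.17 rad, on track.

play_rows(rows=[[0, 0, 0.0072, -0.0025, 0, 0, 0], [0, 0, 0.0073, -0.0025, 0, 0, 0], [0, 0, 0.0075, -0.0017, 0, 0, 0], [0, 0, 0.0075, -0.0017, 0, 0, 0], [0, 0, 0.0076, -0.0008, 0, 0, 0], [0, 0, 0.0077, -0.0008, 0, 0, 0], [0, 0, 0.0077, 0, 0, 0, 0], [0, 0, 0.0077, 0, 0, 0, 0]])

```text
clock: 8.65
tool_pos: [0.5861, -0.006, 0.367]
eef_rot: [0.7, 0.714, -0.001, -0.001]
contact_force: [-3.0, 0.2, -4.4]
opening: 0.166
finger_force: 15.2
```

play_rows(rows=[[0, 0, 0.005, 0.0006, 0, 0, 0], [0, 0, 0.005, 0.0006, 0, 0, 0], [0, 0, 0.005, 0.0007, 0, 0, 0], [0, 0, 0.004, 0.0008, 0, 0, 0], [0, 0, 0.004, 0.0009, 0, 0, 0], [0, 0, 0.002, 0.0005, 0, 0, 0], [0, 0, 0, 0, 0, 0, 0]])

```text
clock: 9.52
tool_pos: [0.6112, -0.0055, 0.3637]
eef_rot: [0.7, 0.714, 0.0, 0.0]
contact_force: [-2.2, 0.2, -2.2]
opening: 0.171
finger_force: 15.1
```

play_rows(rows=[[0, 0, 0.002, 0.0005, 0, 0, 0], [0, 0, 0.002, 0.0006, 0, 0, 0], [0, 0, 0.002, 0.0006, 0, 0, 0]])

```text
clock: 9.9
tool_pos: [0.6169, -0.0053, 0.3619]
eef_rot: [0.7, 0.714, -0.0, -0.0]
contact_force: [-4.8, 0.8, -1.3]
opening: 0.171
finger_force: 14.9
```

play_rows(rows=[[0, 0, 0.002, 0.0006, 0, 0, 0], [0, 0, 0.002, 0.0006, 0, 0, 0]])

```text
clock: 10.15
tool_pos: [0.621, -0.0053, 0.3604]
eef_rot: [0.7, 0.714, -0.0, -0.0]
contact_force: [-3.5, 1.0, -2.9]
opening: 0.171
finger_force: 15.0
```

play_rows(rows=[[0, 0, 0.002, 0.0007, 0, 0, 0], [0, 0, 0.001, 0.0004, 0, 0, 0]])

```text
clock: 10.4
tool_pos: [0.624, -0.0052, 0.3593]
eef_rot: [0.7, 0.714, -0.0, -0.0]
contact_force: [-4.7, 1.7, -2.6]
opening: 0.168
finger_force: 15.0
```

```bash
python3 - <<'E'
from fit import *
print(status.get_state()['contact_force'])
a=snap('side');cv2.imwrite('pics/seat.png',cv2.resize(a[200:300,310:430],None,fx=5,fy=5,interpolation=cv2.INTER_CUBIC)[:,:,::-1])
v=np.load('v.npy')
for t in(1.8,1.86,1.92,1.96):
    v[3]=t;print(t,(proj('side',pt(v,.175,0))-[310,200])*5,(proj('side',pt(v,.1,0))-[310,200])*5)
E
```

```text
[-4.6898  1.7276 -2.5906]
1.8 [286.9908 195.2547] [253.494  302.0232]
1.86 [301.1385 187.5984] [261.3698 297.5079]
1.92 [314.7905 180.9775] [269.0163 293.5252]
1.96 [323.5896 177.1455] [273.9719 291.1718]
```

View pics/seat.png

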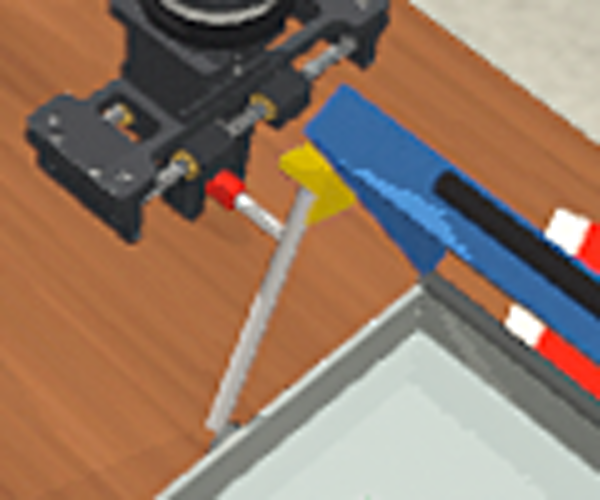

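The rod tip is inside the yellow bracket, at about (310,185) in the crop. I'll push on gently until it meets the stop wall.

play_rows(rows=[[0, 0, 0.0015, 0.0005, 0, 0, 0], [0, 0, 0, 0, 0, 0, 0]])

```text
clock: 10.7
tool_pos: [0.6255, -0.0052, 0.3589]
eef_rot: [0.7, 0.714, -0.0, -0.0]
contact_force: [-4.1, 0.8, -5.9]
opening: 0.17
finger_force: 15.2
```

play_rows(rows=[[0, 0, 0.0015, 0.0005, 0, 0, 0], [0, 0, 0, 0, 0, 0, 0]])

```text
clock: 10.95
tool_pos: [0.6269, -0.0052, 0.3584]
eef_rot: [0.7, 0.714, -0.0, -0.0]
contact_force: [-4.2, 1.3, -3.4]
opening: 0.17
finger_force: 15.2
```

play_rows(rows=[[0, 0, 0.0015, 0.0006, 0, 0, 0], [0, 0, 0, 0, 0, 0, 0]])

```text
clock: 11.2
tool_pos: [0.6276, -0.0052, 0.3582]
eef_rot: [0.7, 0.714, -0.001, -0.001]
contact_force: [-8.2, 0.5, -0.0]
opening: 0.167
finger_force: 14.8
```

```bash
python3 - <<'E'
from fit import *
b=cv2.imread('pics/side0.png')[:,:,::-1];a=snap('side');t=snap('top')
# hood shift: register the black handle/upper hood region
g=lambda i:cv2.cvtColor(np.ascontiguousarray(i),cv2.COLOR_RGB2GRAY).astype(np.float32)
for y0,y1,x0,x1 in((228,262,392,440),(255,310,440,475)):
    print(cv2.phaseCorrelate(g(b[y0:y1,x0:x1]),g(a[y0:y1,x0:x1]),cv2.createHanningWindow((x1-x0,y1-y0),cv2.CV_32F)))
# expected shift per 0.02 rad at hood edge
e=lambda an:np.array([.59+.26-.12-.0-.0+0,0,0])
cv2.imwrite('pics/seat2.png',cv2.resize(a[210:300,340:420],None,fx=6,fy=6,interpolation=cv2.INTER_CUBIC)[:,:,::-1])
v=np.load('v.npy')
for th in(1.88,1.92,1.96):
    v[3]=th;print(th,(proj('side',pt(v,.175,0))-[340,210])*6,(proj('side',pt(v,.12,0))-[340,210])*6)
E
```

```text
((0.8999874040884102, -0.8713607203633131), 0.8902697036111796)
((0.891067861511722, -0.1199087909097365), 0.8874525900240298)
1.88 [186.8964 162.3308] [149.746  260.8426]
1.92 [197.7485 157.173 ] [157.085 257.155]
1.96 [208.3076 152.5746] [164.2492 253.8249]
```

View pics/seat2.png

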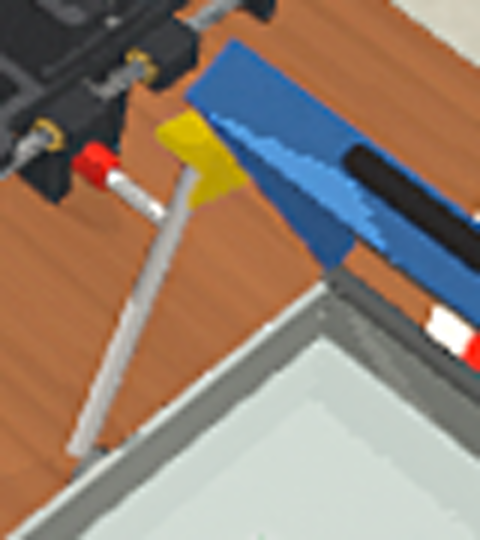

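The x force rose to 8 N, so the tip is against the stop wall, and the hood has risen a little as expected. I'll release and retreat upwards.

play_rows(rows=[[0, 0, -0.001, -0.0003, 0, 0, 0], [20, 0, 0, 0, 0, 0, 0], [25, 0, 0, 0, 0, 0, 0], [35, 0, 0, 0, 0, 0, 0], [50, 0, 0, 0, 0, 0, 0], [60, 0, 0, 0, 0, 0, 0], [60, 0, 0, 0, 0, 0, 0]])

```text
clock: 12.18
tool_pos: [0.6276, -0.0052, 0.3584]
eef_rot: [0.7, 0.714, 0.0, 0.0]
contact_force: [0.3, 1.0, -0.2]
opening: 0.599
finger_force: 0.0
```

play_rows(rows=[[60, 0, 0, -0.02, 0, 0, 0], [60, 0, 0, -0.03, 0, 0, 0], [60, 0, 0, -0.03, 0, 0, 0], [60, 0.02, 0, -0.02, 0, 0, 0], [60, 0.04, 0, 0, 0, 0, 0], [60, 0.05, 0, 0, 0, 0, 0], [60, 0.05, 0, 0, 0, 0, 0], [60, 0.03, 0, 0, 0, 0, 0]])

```text
clock: 13.18
tool_pos: [0.623, 0.1882, 0.4582]
eef_rot: [0.699, 0.715, 0.001, -0.001]
contact_force: [-0.2, -0.8, -0.9]
opening: 0.601
finger_force: 0.0
```

```bash
python3 - <<'E'
from fit import *
print(status.get_state()['contact_force'])
b=cv2.imread('pics/side0.png')[:,:,::-1];a=snap('side');t=snap('top')
g=lambda i:cv2.cvtColor(np.ascontiguousarray(i),cv2.COLOR_RGB2GRAY).astype(np.float32)
for y0,y1,x0,x1 in((228,262,392,440),(255,310,440,475)):
    print(cv2.phaseCorrelate(g(b[y0:y1,x0:x1]),g(a[y0:y1,x0:x1]),cv2.createHanningWindow((x1-x0,y1-y0),cv2.CV_32F)))
f=lambda i,y,x:cv2.resize(i[y:y+100,x:x+80],None,fx=5,fy=5,interpolation=cv2.INTER_CUBIC)
cv2.imwrite('pics/end.png',np.hstack([f(a,205,335),f(t,170,350)])[:,:,::-1])
v=np.load('v.npy')
for th in(1.84,1.88,1.92,1.96):
    v[3]=th;print(th,(proj('side',pt(v,.175,0))-[335,205])*5,(proj('side',pt(v,.135,.036))-[335,205])*5,(proj('side',pt(v,.135,.086))-[335,205])*5,'top',(proj('top',pt(v,.135,.061))-[350,170])*5+[400,0])
E
```

```text
[-0.2129 -0.8442 -0.9075]
((0.8264162441016438, -0.8765867487568499), 0.9236964191551562)
((0.5508737354210744, -0.42676615423891207), 1.1109431514033565)
1.84 [171.4749 165.0363] [ 99.9564 182.1326] [ 31.3543 125.6105] top [487.5037 276.0289]
1.88 [180.747  160.2757] [107.06   178.5375] [ 38.5039 122.2303] top [487.0941 265.4695]
1.92 [189.7905 155.9775] [114.0126 175.2794] [ 45.5122 119.1854] top [486.6433 255.195 ]
1.96 [198.5896 152.1455] [120.802  172.3616] [ 52.367 116.479] top [486.1526 245.2252]
```

View pics/end.png

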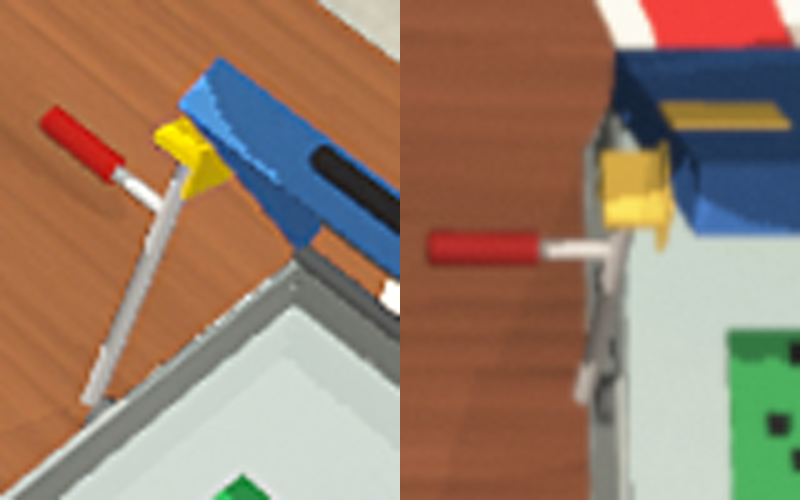

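The rod is released with its tip in the yellow socket. The grip sits at its 1.92–1.94 rad position, and the hood has stayed about 3 mm higher with nothing touching it. Handing in.

```bash
python3 -c "
from plant import r
print(r.finish_job())"
```

```text
the job is handed in; nothing more can be done
None
```

The prop rod is seated in the yellow socket and released, and it now holds the hood open about 3 mm higher than before. I handed the job in at about 13 s on the robot's clock; the lock arm, spool and screwdriver were not touched.

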